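# Index the rotary fixture to its next slot

## Robot

A 6-joint arm with a two-finger parallel gripper is mounted at the origin on a cart in front of the work surface, level with it; the furniture and walls round the work are solid. World frame = base frame: x ahead of the robot, y to its left, z up, the work surface at z = 0. Lengths are in mm, angles in rad, forces in N, time in s.
With the tool pointing down it reaches from about 275 to 750 mm from the base axis. Payload 10.2 kg.
Tool frame: the origin (TCP) lies at the very end of the fingers, on their centre line; the grasp point (between the pads) lies 19 mm behind it (arm.grip_depth is the distance from the TCP to the grasp point, in mm); z points along the fingers, y is the line along which they close (so a half turn about z gives the same grasp; the last joint's range is limited). The gripper opens to 85 mm and grips with 20 to 120 N. Pads are 22 mm wide; open, the fingers measure 114 mm over their backs; the gripper's body (76 mm by 85 mm) begins 54 mm behind the grasp point. The pads swing forward as they close: fully open they stand 13 mm farther back than shut.
Start: joints at [0.957, 0.313, 1.498, -0, 1.331, -0.223], TCP at [200, 485.418, 231.294] pointing down, gripper open.
Joint ranges: [-2.94, 2.94], [-0.97, 2.17], [0.19, 2.56], [-1.23, 4.37], [0.02, 3.11], [-2.88, 2.88]. Speed limits (rad/s): [2.39, 2.39, 3.01, 3.14, 3.14, 3.14].

## Interface

Orientations are given as a unit quaternion [x, y, z, w].
In Python, from bench import arm gives the robot as it stands.
- The arm moves only by the shell command python3 -m jog 'ROWS'. ROWS is JSON, one flat list of numbers, 5 for each row, row after row: the closure, from 0 (fully open) to 1 (shut), then the shift along the tool's x, y, z in cm, then the turn about the tool's z in rad. In form: [claw, dx, dy, dz, turn, claw, dx, dy, dz, turn, ...]. A call has 1 to 8 rows; each row shifts and turns the commanded pose from where the row before left it, along the tool's axes as they then stand; what a row does not reach is not made up. A row lasts 1/8 s, in which the tool goes at most 62.5 mm and 10.7 degrees, less where a joint would pass 70% of its speed; a pose out of reach is approached as far as the arm can. A call is refused whole if a number of a shift passes 6.25 or a number of a turn 0.188, either way. A call with a gripper value outside its range is refused whole. The fingers move at their own pace and stop on an object; the grip force is fixed at half the most. Time passes only in rows, so rows that do not move let the fingers close. It gives the time, the measured TCP pose, the force, the opening and the grip force at its end, in the units of the state.
- arm.state(): the state, without advancing time (a new reading comes with each control period).
- arm.camera(name): name is "side" or "top" or "wrist"; returns the picture (420x560x3 uint8, red, green, blue); there is no depth.
- arm.get_calibration(name): a dict with "camera_matrix" (3x3 intrinsics, pixels), "R" (3x3) and "t" (3): a world point X has camera coordinates R X + t. Camera axes: x right, y down, z forward; pixel columns grow to the right and rows downward; lengths in mm; the calibration is good to about 2 mm. A picture is of the moment at which its call begins: read the wrist's pose just before it. get_calibration takes no time and is no camera call; for the wrist camera it gives the pose at the moment of the call.
- arm.finish_job(): hands the job in; it is judged then, once.
The state is a dict: "time": time; "joints": joint angles; "qvel": joint speeds; "tau": joint torques, N m; "position": TCP position; "orientation": TCP orientation; "wrist_force": force on the tool from outside, world axes, zero at the start; "wrist_torque": the same for the moment, N m; "gripper_width": opening from 0.0 (shut) to 1.0 (fully open); "grip_force": force on a finger pad.
Only numpy, scipy, OpenCV 4.12 (cv2) and the standard library are available. Lean on these libraries where they do the work, as an engineer would, in place of code of your own. Each camera call takes 0.05 s, during which the arm holds its last target. There are 200 camera calls.

## Task

Index the rotary work fixture by one slot: with the fingertips press its plunger pad down, keep it in while you push the round table clockwise (seen from above), and let the plunger spring up fully into the very next slot, so that the table is locked again. Only press and push, do not grip anything; the circuit board and the heat sink must stay in their nests, and the things standing around stay where they are.

Things in the scene. Friction and masses are not known exactly. Their poses are not given: they have to be found in the camera images.
- index_base: fixed base of the fixture: a grey square plate 236 x 236 mm, 10 mm thick, screwed to the bench, carrying a fixed steel flange (radius 122 mm, top 40 mm above the bench, underside 26 mm) with eight radial slots, 12 mm wide, open at the rim, every 45 degrees. Origin at the centre of the plate's underside, on the table's turning axis (vertical), z up.
- turntable (a joint): turning angle of the round aluminium table (200 mm across, top face 54 mm above the bench) about the vertical axis through index_base, in rad; 0 at the start, grows clockwise as seen from above; the next slot clockwise is at 0.785 (45 degrees). Locked (about 0.01 rad play) while the plunger is up in a slot; free it turns stiffly (0.12 N m) and stays where it is left.
- table_centre (a point): point on the turning axis at the table's top face (54 mm above the bench); its axes turn with the table. The circuit board's nest is at +45 mm on its x axis, the heat sink's nest at -40 mm on its x axis, each with 10 mm tall locating pins.
- plunger (a joint): travel of the spring plunger, m: 0 = up in a slot, 0.012 = fully down (2.5 N to start, 7 N fully down). Pressed beyond 0.009 it frees the table. Let go between slots it stays at 0.009, its dog rubbing along the flange's underside, and it jumps up by itself once within about 3 mm of a slot's middle.
- dog (a point): middle of the plunger's dog, a horizontal steel pin 10 mm thick that stands in a slot of the flange; 30 mm above the bench when up, 123 mm from the turning axis, straight inward of the press pad. Plunger, pad and dog ride on a 30 mm wide arm that juts from the table's rim and turn with it.
- press_pad (a point): centre of the top face of the plunger's black press pad, 136 mm from the turning axis, 80 mm above the bench when up. x points radially outward, y along the circle (clockwise turning moves the pad towards -y), z up. Pad 36 (x) by 52 mm (y); a lip 5 mm thick, 18 mm high at each y end leaves 42 mm between for the fingertips.
- circuit_board: small brown circuit board, 48 x 70 mm, 10 mm high, lying loose between locating pins on the table; origin at the centre of its underside. Not to be lifted.
- heat_sink: finned aluminium heat sink, 45 x 60 mm, 26 mm high, lying loose between locating pins on the table; origin at the centre of its underside. Not to be lifted.
- grease_jar: small lidded jar with a white body and beige lid, 63 mm across, 66 mm tall, standing beside the fixture; origin at the centre of its underside. A bystander: leave it alone.
- amber_bottle: amber glass bottle with a black cap, 50 mm across, 134 mm tall, standing beside the fixture; origin at the centre of its underside. A bystander: leave it alone.
- black_tape: roll of black tape lying flat, 58 mm across, 18 mm tall; origin at the centre of its underside. A bystander: leave it alone.

How it is judged (in metres and radians):
On the way, in this order (a step that is already met when the one before it is completed fails the run):
1. the plunger is pressed in by the robot while the table is still in its first slot (value of joint plunger above 0.009 m and value of joint turntable below 0.12 rad and contact force between the fingers and plunger above 1 N), for 0.05 s.
2. the table is turned clockwise, out of the first slot and on its way to the next (value of joint turntable above 0.25 rad and value of joint plunger above 0.006 m), for 0.05 s.
3. the plunger has sprung up into the next slot (value of joint turntable between 0.7454 and 0.8254 rad and value of joint plunger below 0.003 m), for 0.2 s.
At the end, for the whole second after the job is handed in: the table stands 45 degrees (0.785 rad, within 0.04) clockwise of its start, at rest, the plunger is up in that slot (travel under 3 mm), and the circuit board and heat sink lie in their nests (within 7 mm, not raised 5 mm) (all of step 3 and velocity of joint turntable between -0.05 and 0.05 rad/s and x of circuit_board in the frame of table_centre between 0.038 and 0.052 m and y of circuit_board in the frame of table_centre between -0.007 and 0.007 m and x of heat_sink in the frame of table_centre between -0.047 and -0.033 m and y of heat_sink in the frame of table_centre between -0.007 and 0.007 m and z of each of circuit_board, heat_sink in the frame of table_centre below 0.005 m); the robot touches nothing.
It fails at once if the table was turned well past the next slot (more than 67 degrees) (value of joint turntable above 1.17 rad).
It fails at once if the table was turned the wrong way (value of joint turntable below -0.2 rad).
It fails at once if the plunger pad was gripped between the fingers (z of the grasp point in the frame of press_pad below 0.006 m and horizontal distance between the grasp point and press_pad below 0.018 m and contact force between the fingers and plunger above 1 N).
It fails at once if the circuit board or the heat sink left its nest or was lifted (not (x of circuit_board in the frame of table_centre between 0.038 and 0.052 m and y of circuit_board in the frame of table_centre between -0.007 and 0.007 m and x of heat_sink in the frame of table_centre between -0.047 and -0.033 m and y of heat_sink in the frame of table_centre between -0.007 and 0.007 m and z of each of circuit_board, heat_sink in the frame of table_centre below 0.005 m)).
It fails at once if a bystander was moved more than 20 mm or knocked over (distance of any of grease_jar, amber_bottle, black_tape from where it was at the start of the episode above 0.02 m or angle between any of grease_jar, amber_bottle, black_tape's own z axis and vertical above 0.4 rad).
It also fails if it takes over 48 s, if anything falls off the work surface, if the arm or the gripper's body presses on something with over 40 N, if the wrist force passes 120 N, or if a joint passes its speed limit or range.

## Working session

There is one attempt and no reset: what is moved stays moved. The work goes in short steps, Python scripts to look and compute and a shell command to move; the robot and the scene stay as the last step left them, time stands still between calls to the robot, and variables do not carry over. Pictures are saved under pics/ and viewed, at most 10 in all, crops included, and the job is handed in when it is done.

```bash
mkdir -p pics
python3 - <<'E'
from bench import arm
import cv2,numpy as np
for n in("top","side"):
    im=arm.camera(n); cv2.imwrite(f"pics/{n}0.png",im[:,:,::-1])
    c=arm.get_calibration(n); print(n,np.round(np.array(c["camera_matrix"]),1).tolist(),np.round(c["R"],3).tolist(),np.round(c["t"],1).tolist())
s=arm.state();print(s["time"],s["position"],s["orientation"],arm.grip_depth)
E
```

```text
top [[380.2, 0.0, 286.1], [0.0, 380.2, 209.1], [0.0, 0.0, 1.0]] [[0.145, -0.989, -0.002], [-0.969, -0.142, -0.203], [0.2, 0.031, -0.979]] [-63.1, 593.0, 959.4]
side [[522.2, 0.0, 285.3], [0.0, 522.2, 202.3], [0.0, 0.0, 1.0]] [[0.995, -0.098, -0.014], [-0.071, -0.604, -0.794], [0.069, 0.791, -0.608]] [-597.8, 112.8, 1271.7]
0.1 [199.8742144  485.21348094 230.78159298] [ 1.94174870e-01  9.80966757e-01 -5.33366637e-04 -2.38144023e-04] 18.700000000000003
```

View pics/top0.png

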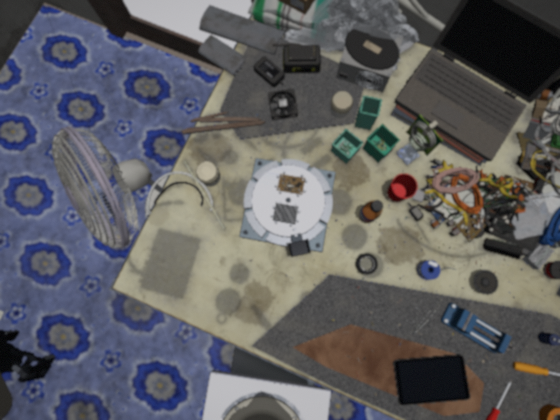

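View pics/side0.png

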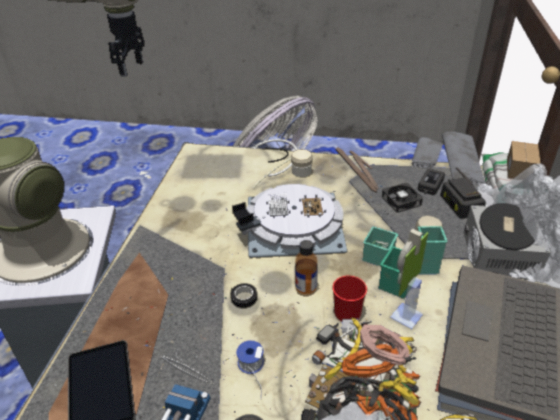

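The top view shows the table at about pixel (288,201) and the black pad at (300,246). In the side view the table is at (290,208) and the pad at (243,215). Next I measure both.

```bash
cat > h.py <<'E'
import numpy as np
def ray(c,u,v,z):
    K=np.array(c["camera_matrix"]);R=np.array(c["R"]);t=np.array(c["t"])
    o=-R.T@t; d=R.T@np.linalg.inv(K)@[u,v,1]
    return o+d*(z-o[2])/d[2]
def proj(c,X):
    p=np.array(c["camera_matrix"])@(np.array(c["R"])@np.array(X,float)+np.array(c["t"]));return p[:2]/p[2]
E
python3 - <<'E'
from bench import arm
import cv2,numpy as np
from h import *
out=[]
for n,box,hb in(("top",(235,150,345,270),(288,201)),("side",(225,175,355,265),(290,208))):
    im=cv2.imread(f"pics/{n}0.png");c=arm.get_calibration(n)
    x0,y0,x1,y1=box;cr=im[y0:y1,x0:x1]
    g=cr.max(2)
    m=(g<60).astype(np.uint8)
    k,l,s,ce=cv2.connectedComponentsWithStats(m)
    for i in range(1,k):
        if s[i,4]>15: 
            u,v=ce[i]+[x0,y0]; print(n,"dark",s[i].tolist(),u,v,ray(c,u,v,85).round(1))
    w=((cr.min(2)>200)).astype(np.uint8)
    cs,_=cv2.findContours(w,cv2.RETR_EXTERNAL,cv2.CHAIN_APPROX_NONE)
    b=max(cs,key=cv2.contourArea);P=np.array([ray(c,p[0][0]+x0,p[0][1]+y0,54)[:2] for p in cv2.convexHull(b)],np.float32)
    print(n,"disc",cv2.minEnclosingCircle(P))
    out.append(cv2.resize(cr,(390,400 if n=="top" else 270),interpolation=3))
h=np.zeros((400,780,3),np.uint8);h[:,:390]=out[0];h[:270,390:]=out[1];cv2.imwrite("pics/crop.png",h)
E
```

```text
top dark [97, 0, 13, 11, 51] 338.8235294117647 154.50980392156862 [760.1 -96.3  85. ]
top dark [70, 91, 5, 11, 30] 306.8333333333333 245.86666666666667 [503.2 -44.   85. ]
top dark [53, 94, 5, 12, 43] 290.0 249.27906976744185 [488.2  -2.5  85. ]Traceback (most recent call last):
  File "<stdin>", line 16, in <module>
ValueError: max() iterable argument is empty
```

Run:
```python
from bench import arm
import cv2,numpy as np
from h import *
out=[]
for n,box,sc in(("top",(235,150,345,270),3.5),("side",(220,175,350,265),3)):
    im=cv2.imread(f"pics/{n}0.png");c=arm.get_calibration(n)
    x0,y0,x1,y1=box;cr=im[y0:y1,x0:x1]
    hsv=cv2.cvtColor(cr,cv2.COLOR_BGR2HSV)
    print(n,cr[60,30],cr[70,40])
    for th in(165,180,195):
        w=((cr.min(2)>th)).astype(np.uint8)
        cs,_=cv2.findContours(w,cv2.RETR_EXTERNAL,cv2.CHAIN_APPROX_NONE)
        if not cs: continue
        b=max(cs,key=cv2.contourArea);P=np.array([ray(c,p[0][0]+x0,p[0][1]+y0,54)[:2] for p in cv2.convexHull(b)],np.float32)
        print(th,cv2.minEnclosingCircle(P),P.min(0),P.max(0))
    d=(cr.max(2)<60).astype(np.uint8);k,l,s,ce=cv2.connectedComponentsWithStats(d)
    for i in range(1,k):
        if s[i,4]>15: print("dark",s[i],ce[i]+[x0,y0],[ray(c,*(ce[i]+[x0,y0]),z).round(1) for z in(80,98)])
    out.append(cv2.resize(cr,None,fx=sc,fy=sc,interpolation=3))
h=np.zeros((420,780,3),np.uint8);h[:420,:385]=out[0];h[:270,390:]=out[1];cv2.imwrite("pics/crop.png",h)
```

```text
top [200 196 197] [118 114 114]
165 ((620.208251953125, 21.576152801513672), 118.59335327148438) [502.45895 -95.3398 ] [738.6956  139.00597]
180 ((622.1978759765625, 21.637033462524414), 100.93407440185547) [526.6016  -79.28709] [723.1257   121.949104]
195 ((623.515380859375, 22.565343856811523), 94.6681137084961) [530.3683   -70.911285] [714.0829  116.12108]
dark [97  0 13 11 51] [338.82352941 154.50980392] [array([762. , -96.7,  80. ]), array([755.1, -95.1,  98. ])]
dark [70 91  5 11 30] [306.83333333 245.86666667] [array([503.7, -44.2,  80. ]), array([501.7, -43.5,  98. ])]
dark [53 94  5 12 43] [290.         249.27906977] [array([488.7,  -2.5,  80. ]), array([487. ,  -2.6,  98. ])]
side [96 90 84] [166 157 147]
165 ((596.9244384765625, 5.645072937011719), 223.9722900390625) [ 441.98248 -176.62619] [778.718   179.64458]
180 ((624.6254272460938, 9.290632247924805), 119.47181701660156) [508.9914  -77.85463] [744.0367  123.35522]
195 ((625.0103149414062, 8.971467018127441), 117.44937133789062) [511.46814 -77.04803] [741.8255  122.72906]
dark [ 13  28  27  28 363] [243.2892562  217.16253444] [array([499.1, -35. ,  80. ]), array([499.4, -57.4,  98. ])]
dark [79 71 14  9 85] [305.87058824 250.65882353] [array([ 630.4, -166.6,   80. ]), array([ 627.7, -185.9,   98. ])]
```

View pics/crop.png

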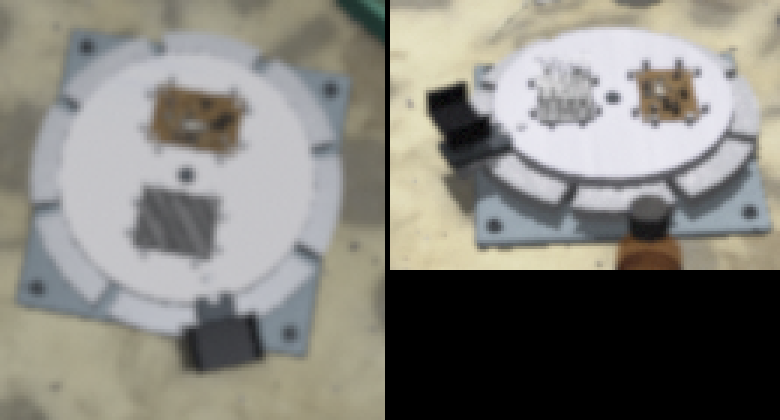

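The crop confirms it. The hub is at top (288,200), which gives a centre near (622,22). The pad lies between its two lips at about (494,-24) and is 136 mm from the axis, as it should be. I now approach with closed fingers and will then turn the tool's x axis along the tangent.

```bash
python3 -m jog '[1,-3.33,-2.56,0,0,1,-3.33,-2.56,0,0,1,-3.33,-2.56,0,0,1,-3.33,-2.56,0,0,1,-3.33,-2.56,0,0,1,-3.33,-2.56,0,0,1,-3.33,-2.56,0,0]'; python3 -m jog '[1,-3.33,-2.56,0,0,1,-3.33,-2.56,0,0,1,-3.33,-2.56,0,0,1,-3.33,-2.56,0,0,1,-3.33,-2.56,0,0,1,-3.33,-2.56,0,0,1,-3.33,-2.56,0,0]'; python3 -m jog '[1,0,0,0.8,0.105,1,0,0,0.8,0.105,1,0,0,0.8,0.105,1,0,0,0.8,0.105,1,0,0,0.8,0.105,1,0,0,0.8,0.105,1,0,0,0.8,0.105,1,0,0,0.8,0.105]'
python3 - <<'E'
from bench import arm
import cv2,numpy as np
from h import *
s=arm.state();print(s["time"],s["position"],s["orientation"],s["wrist_force"])
c=arm.get_calibration("wrist")
im=arm.camera("wrist");cv2.imwrite("pics/w1.png",im[:,:,::-1])
print(proj(c,(494,-24,80)),proj(c,s["position"]),proj(c,(622,21.6,54)))
E
```

```text
time: 0.98
position: [347.6, 229.7, 231.2]
orientation: [0.194, 0.981, -0.0, -0.0]
wrist_force: [0.3, 0.4, -0.7]
gripper_width: 0.003
grip_force: 0.0
time: 1.85
position: [494.9, -24.8, 231.0]
orientation: [0.194, 0.981, 0.0, -0.0]
wrist_force: [0.9, 0.0, 0.8]
gripper_width: -0.003
grip_force: 0.0
time: 2.85
position: [494.3, -23.5, 166.7]
orientation: [0.579, 0.816, -0.0, -0.0]
wrist_force: [0.2, -0.3, -0.3]
gripper_width: 0.001
grip_force: 0.0
2.85 [494.32929648 -23.49430587 166.74445216] [ 5.78700820e-01  8.15539837e-01 -1.31592545e-04 -3.44667601e-04] [ 0.18027352 -0.26723191 -0.34376159]
[282.25297174 215.13857417] [283.20993649 263.9706905 ] [430.10732752 205.44984445]
```

View pics/w1.png

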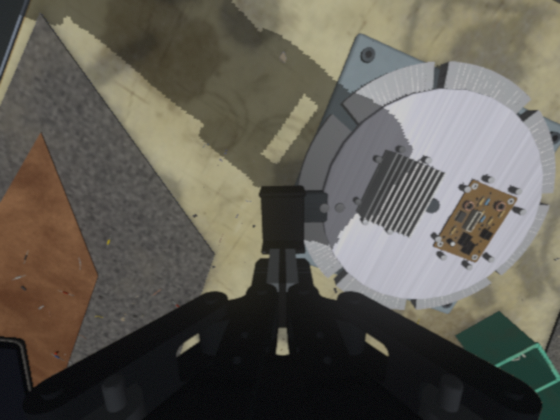

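The wrist view shows the pad centred on column 283, with its far lip edge at row 187 and the hub at (433,206). I check these against the prediction.

Run:
```python
from bench import arm
import cv2,numpy as np
from h import *
c=arm.get_calibration("wrist")
hub=ray(c,433,206,54);print("hub",hub)
for u in(262,304):print("far edge",u,ray(c,u,187,98), ray(c,u,225,80))
r=np.array([-.942,-.335]);t=np.array([-.335,.942])
for u,v,z in((262,187,98),(304,187,98),(262,225,80),(304,225,80)):
    p=ray(c,u,v,z)[:2]-hub[:2];print((u,v),"radial %.1f tang %.1f"%(p@r,p@t))
p=arm.state()["position"][:2]-hub[:2];print("tcp",p@r,p@t)
im=cv2.imread("pics/w1.png");cv2.imwrite("pics/w1c.png",cv2.resize(cv2.convertScaleAbs(im[170:310,220:360],alpha=3,beta=10),None,fx=4,fy=4))
```

```text
hub [623.6130075   21.75364526  54.        ]
far edge 262 [469.99280929  -2.08069365  98.        ] [480.07944842 -37.33337028  80.        ]
far edge 304 [499.49674106   8.10435482  98.        ] [513.40223157 -25.82132522  80.        ]
(262, 187) radial 152.7 tang 29.0
(304, 187) radial 121.5 tang 28.7
(262, 225) radial 155.0 tang -7.6
(304, 225) radial 119.8 tang -7.9
tcp 137.31695688018644 0.947640213859664
```

View pics/w1c.png

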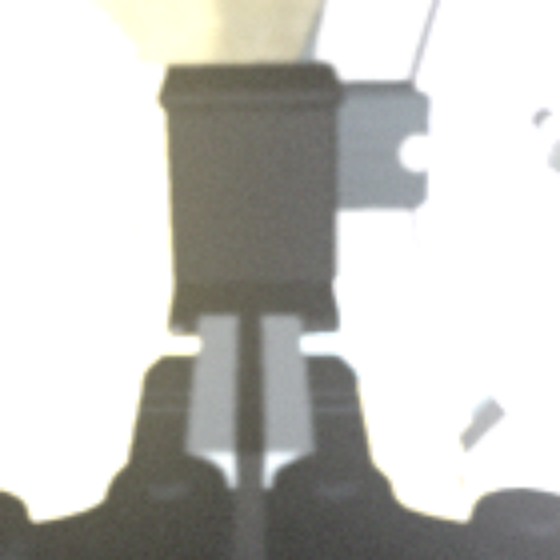

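The pad and fingers are aligned, and the TCP is within about 2 mm of the pad centre. I descend.

```bash
python3 -m jog '[1,0.1,0.1,1.2,0,1,0,0,1.2,0,1,0,0,1.2,0,1,0,0,1.2,0,1,0,0,1.2,0,1,0,0,1,0,1,0,0,0.5,0]'; python3 -m jog '[1,0,0,0.3,0,1,0,0,0.2,0,1,0,0,0.2,0,1,0,0,0,0]';python3 -m jog '[1,0,0,0.3,0,1,0,0,0.2,0,1,0,0,0,0]'
```

```text
time: 3.78
position: [495.0, -22.2, 91.6]
orientation: [0.577, 0.817, -0.0, -0.0]
wrist_force: [-0.3, -0.5, 0.2]
gripper_width: -0.003
grip_force: 0.0
time: 4.28
position: [495.1, -22.3, 85.3]
orientation: [0.577, 0.817, -0.0, 0.0]
wrist_force: [-0.7, 0.1, -0.2]
gripper_width: -0.0
grip_force: 0.0
time: 4.65
position: [495.1, -22.3, 80.2]
orientation: [0.577, 0.817, -0.0, -0.0]
wrist_force: [-0.4, -0.0, -0.1]
gripper_width: 0.003
grip_force: 0.0
```

```bash
python3 -m jog '[1,0,0,0.3,0,1,0,0,0.2,0,1,0,0,0,0]';python3 -m jog '[1,0,0,0.3,0,1,0,0,0.3,0,1,0,0,0,0,1,0,0,0,0]'
```

```text
time: 5.03
position: [495.3, -22.3, 75.3]
orientation: [0.577, 0.817, 0.0, 0.0]
wrist_force: [-0.4, 0.2, 3.4]
gripper_width: -0.003
grip_force: 1.7
time: 5.52
position: [495.3, -22.3, 69.4]
orientation: [0.577, 0.817, 0.0, 0.0]
wrist_force: [-2.1, 0.2, 6.9]
gripper_width: -0.001
grip_force: 2.9
```

The pad is pressed (about 7 N, travel about 11 mm). Next I move up to the lip and start turning.

```bash
python3 -m jog '[1,0.3,0,0,0,1,0.3,0,0,0,1,0.2,0,0,0,1,0,0,0,0]';python3 -m jog '[1,0.54,0.04,0,0.04,1,0.54,0.05,0,0.04,1,0.54,0.05,0,0.04,1,0.54,0.05,0,0.04,1,0,0,0,0]'
```

```text
time: 6.02
position: [492.9, -14.8, 69.5]
orientation: [0.577, 0.817, 0.0, 0.001]
wrist_force: [0.8, 0.4, 5.4]
gripper_width: 0.002
grip_force: 2.8
time: 6.65
position: [488.7, 6.8, 69.5]
orientation: [0.641, 0.768, 0.0, 0.0]
wrist_force: [-0.5, 0.6, 5.6]
gripper_width: -0.003
grip_force: 2.8
```

Run:
```python
from bench import arm
import cv2
s=cv2.resize(arm.camera("side")[160:280,190:390,::-1],None,fx=2,fy=2,interpolation=3)
w=cv2.convertScaleAbs(arm.camera("wrist")[:,:,::-1],alpha=2);w=cv2.resize(w[120:400,140:520],None,fx=1,fy=1)
import numpy as np
h=np.zeros((280,780,3),np.uint8);h[:240,:400]=s;h[:,400:780]=w
cv2.imwrite("pics/m1.png",h)
```

```text
(no output)
```

View pics/m1.png

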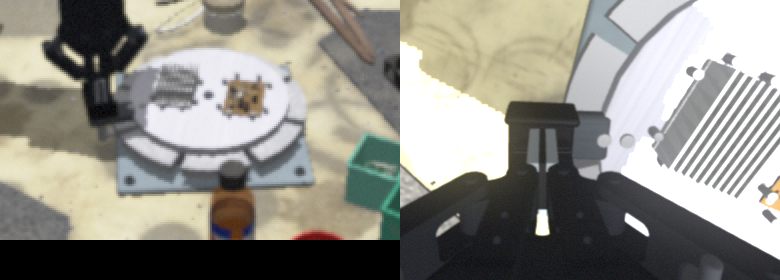

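The wrist view shows the fingertips between the lips near the far one, the pad arm square to the tool, and the table turning along. I continue.

```bash
python3 -m jog '[1,0.54,0.05,0,0.04,1,0.54,0.05,0,0.04,1,0.54,0.05,0,0.04,1,0.54,0.05,0,0.04,1,0.54,0.05,0,0.04,1,0.54,0.05,0,0.04,1,0,0,0,0]';python3 -m jog '[1,0,0,-0.3,0,1,0,0,-0.3,0,1,0,0,-0.2,0,1,0,0,0,0]'
python3 - <<'E'
import numpy as np
from bench import arm
p=arm.state()["position"][:2]-[623,21.7];print(np.degrees(np.arctan2(p[1],p[0]))%360,np.hypot(*p))
E
```

```text
time: 7.62
position: [488.9, 39.3, 69.4]
orientation: [0.728, 0.686, 0.0, 0.0]
wrist_force: [-0.5, 1.2, 5.0]
gripper_width: -0.0
grip_force: 2.9
time: 8.12
position: [488.7, 39.0, 77.3]
orientation: [0.728, 0.686, -0.0, -0.0]
wrist_force: [-0.4, -0.3, 0.1]
gripper_width: -0.002
grip_force: 0.0
172.6775105427554 135.40659722095216
```

```bash
python3 -m jog '[1,0.54,0.05,0,0.04,1,0.54,0.05,0,0.04,1,0.54,0.05,0,0.04,1,0.54,0.05,0,0.04,1,0.54,0.05,0,0.04,1,0.54,0.05,0,0.04,1,0,0,0,0]'; python3 -m jog '[1,0.27,0.03,0,0.02,1,0.27,0.03,0,0.02,1,0.27,0.03,0,0.02,1,0,0,0,0]'
python3 - <<'E'
import numpy as np
from bench import arm
p=arm.state()["position"][:2]-[623,21.7];print(np.degrees(np.arctan2(p[1],p[0]))%360,np.hypot(*p))
import cv2
w=cv2.convertScaleAbs(arm.camera("wrist")[:,:,::-1],alpha=1.5)[100:400]
t=cv2.resize(arm.camera("top")[150:270,235:345,::-1],None,fx=2,fy=2.5,interpolation=3)
cv2.imwrite("pics/m2.png",np.hstack([w,t]))
E
```

```text
time: 9.0
position: [496.8, 70.6, 77.1]
orientation: [0.805, 0.594, -0.0, -0.0]
wrist_force: [-0.5, 0.7, -0.4]
gripper_width: -0.001
grip_force: 0.0
time: 9.5
position: [500.4, 78.1, 77.3]
orientation: [0.822, 0.569, 0.0, -0.0]
wrist_force: [-0.6, -0.4, -0.5]
gripper_width: -0.001
grip_force: 0.2
155.27885516303658 134.96901917824647
```

View pics/m2.png

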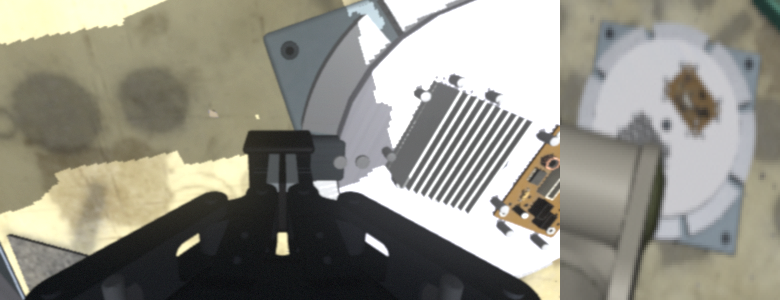

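The table follows the push and is about 4° short of the slot. I creep on slowly.

```bash
python3 -m jog '[1,0.2,0.02,0,0.015,1,0.2,0.02,0,0.015,1,0,0,0,0,1,0,0,0,0]'; python3 -m jog '[1,0.14,0.01,0,0.01,1,0,0,0,0,1,0,0,0,0]'
```

```text
time: 10.1
position: [502.2, 81.6, 77.3]
orientation: [0.831, 0.557, 0.0, -0.0]
wrist_force: [0.2, -0.0, 0.3]
gripper_width: -0.003
grip_force: 0.0
time: 10.48
position: [502.7, 82.7, 77.3]
orientation: [0.833, 0.553, 0.0, -0.0]
wrist_force: [-0.2, -0.0, 0.9]
gripper_width: -0.001
grip_force: 0.0
```

```bash
python3 -m jog '[1,0.14,0.01,0,0.01,1,0,0,0,0]'; python3 -m jog '[1,0.14,0.01,0,0.01,1,0,0,0,0]';python3 -m jog '[1,0.14,0.01,0,0.01,1,0,0,0,0]'
```

```text
time: 10.72
position: [503.4, 84.0, 77.3]
orientation: [0.836, 0.548, 0.0, -0.0]
wrist_force: [-0.1, -0.0, -0.8]
gripper_width: -0.004
grip_force: 0.0
time: 10.98
position: [504.1, 85.3, 77.5]
orientation: [0.839, 0.544, 0.0, 0.0]
wrist_force: [-0.5, 0.7, 2.3]
gripper_width: -0.003
grip_force: 1.3
time: 11.22
position: [504.7, 86.5, 77.4]
orientation: [0.842, 0.54, 0.0, 0.0]
wrist_force: [-0.9, 0.2, 2.8]
gripper_width: -0.001
grip_force: 1.4
```

The plunger has popped up: it now pushes on the fingertips with about 2.5 N. I lift off and back clear.

```bash
python3 -m jog '[1,-0.1,0,-0.3,0,1,-0.3,0,-0.3,0,1,-0.2,0,-1,0,1,0,0,-2,0,1,0,0,-4,0,1,0,0,-4,0,1,0,0,0,0,1,0,0,0,0]'; python3 -m jog '[1,0,-5,0,0,1,0,-5,0,0,1,0,-5,0,0,1,0,0,0,0]'
python3 - <<'E'
from bench import arm
import cv2,numpy as np
t=cv2.resize(arm.camera("top")[150:270,235:345,::-1],None,fx=3.5,fy=3.5,interpolation=3)
s=cv2.resize(arm.camera("side")[160:280,220:350,::-1],None,fx=3,fy=3.5,interpolation=3)
cv2.imwrite("pics/end.png",np.hstack([t,s]))
E
```

```text
time: 12.22
position: [501.7, 80.9, 192.8]
orientation: [0.842, 0.54, -0.0, -0.0]
wrist_force: [-0.2, 0.2, -1.4]
gripper_width: -0.001
grip_force: 0.0
time: 12.72
position: [363.1, 144.3, 192.5]
orientation: [0.841, 0.541, -0.001, -0.001]
wrist_force: [0.2, 0.3, -0.2]
gripper_width: -0.003
grip_force: 0.0
```

View pics/end.png

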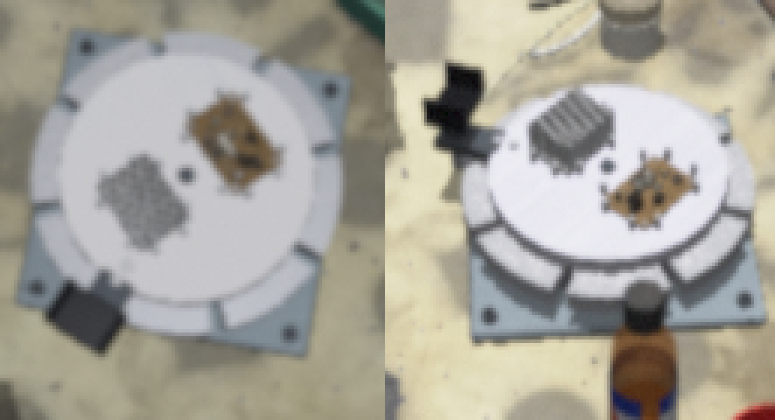

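The pad now sits at the next slot (top crop about (87,320)) and the old slot at (218,315) is empty. Both parts are in their nests and the arm is clear.

```bash
python3 -c "
from bench import arm
print(arm.finish_job())"
```

```text
the job is handed in; nothing more can be done
None
```

I indexed the fixture by one slot and handed the job in: the plunger sprang up in the next slot clockwise, both parts looked in place in their nests, and the arm was clear; no verdict came back.

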